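Sort the parts stripped from an old power supply

ROBOT

A 6-joint arm with a two-finger parallel gripper is mounted at the origin on the work surface; the furniture and walls round the work are solid. World frame = base frame: x ahead of the robot, y to its left, z up, the work surface at z = 0. Lengths are in m, angles in rad, forces in N, time in s.
With the tool pointing down it reaches from about 0.325 to 0.775 m from the base axis. Payload 9.3 kg.
Tool frame: the origin (TCP) lies at the very end of the fingers, on their centre line; the grasp point (between the pads) lies 19 mm behind it; z points along the fingers, y is the line along which they close (so a half turn about z gives the same grasp; the last joint's range is limited). The gripper opens to 85 mm and grips with 20 to 120 N. Pads are 22 mm wide; open, the fingers measure 114 mm over their backs; the gripper's body (76 mm by 85 mm) begins 54 mm behind the grasp point. The pads swing forward as they close: fully open they stand 13 mm farther back than shut.
Start: joints at [1.066, 0.259, 0.021, 1.334, 0, 1.418], TCP at [0.19, 0.516, 0.231] pointing down, gripper open.
Joint ranges: [-3.04, 3.04], [-0.91, 1.82], [-1.04, 1.36], [-1.92, 1.95], [-1.52, 1.45], [-3.14, 3.14]. Speed limits (rad/s): [2.22, 2.22, 2.79, 3.14, 3.14, 3.14].

INTERFACE

Orientations are given as a 3x3 rotation matrix whose columns are the frame's x, y, z axes.
In Python, from rig import ctrl, optics gives the robot as it stands.
- The arm moves only by the tool step_arm, never from a script. Its argument "deltas" is a list of rows, each an object of numbers: "claw": the finger opening in mm, from 0 to 85.4; "x", "y", "z": the shift along the tool's x, y, z in units of 25 mm (1.0 is 25 mm); "ax", "ay", "az": the turn, a rotation vector about the tool's x, y, z in units of 6 degrees (1.0 is 6 degrees). A call has 1 to 20 rows; each row is the pose to reach, as a shift and turn from the pose commanded when the call began, along the tool's axes at that moment; what a row does not reach only later rows make up. A row lasts 1/12 s, in which the tool goes at most 41.7 mm and 7.16 degrees, less where a joint would pass 70% of its speed; a pose out of reach is approached as far as the arm can. A call with a gripper value outside its range is refused whole. The fingers move at their own pace and stop on an object; "newtons" is the grip in N (left out, the last holds). Time passes only in rows, so rows that repeat a pose let the fingers close. It gives the time, the measured TCP pose, the force, the opening and the grip force at its end, in the units of the state.
- ctrl.get_obs(): the state, without advancing time (a new reading comes with each control period).
- optics.capture(name): name is "side" or "top"; returns a dict with "color" (400x640x3 uint8, blue, green, red), "z_map" (400x640 float32, m along the optical axis (not along the pixel's ray), 0 where there is no reading), "vertical_fov" (degrees; the focal length in pixels is half the picture's height over the tangent of half this angle, whatever the lens; pixels are square), "cx", "cy" (the principal point, pixels), "R" (3x3) and "t" (3): a world point X has camera coordinates R X + t. Camera axes: x right, y down, z forward; pixel columns grow to the right and rows downward; lengths in m; the calibration is good to about 2 mm. A picture is of the moment at which its call begins.
- ctrl.finish_job(): hands the job in; it is judged then, once.
The state is a dict: "clock": time; "joints": joint angles; "qvel": joint speeds; "joint_torque": joint torques, N m; "eef_pos": TCP position; "eef_rot": TCP orientation; "contact_force": force on the tool from outside, world axes, zero at the start; "wrist_torque": the same for the moment, N m; "finger_gap": opening from 0.0 (shut) to 1.0 (fully open); "grasp_force": force on a finger pad.
Only numpy, scipy, OpenCV 4.12 (cv2) and the standard library are available. Lean on these libraries where they do the work, as an engineer would, in place of code of your own. Each camera call takes 0.05 s, during which the arm holds its last target. There are 200 camera calls.

TASK

Put away, each with its own kind, the parts stripped from an old power supply that lie loose on the white bench top ahead of the robot: stand the two can capacitors upright in the wooden block, fully down, the small one in the narrow well and the large one in the wide well; lay the loose panel meter face up in the empty bay of the black meter tray, and both loose knobs, the black and the grey, flat and face up on the floor of the blue knob tray. Set the delicate meter down gently, never letting it drop, let go of everything, and leave the flux bottle and the solder spool undisturbed.

Things in the scene. Friction and masses are not known exactly. Their poses are not given: they have to be found in the camera images.
- small_can: The smaller of two dark blue cylindrical can capacitors, 36 mm diameter, 52 mm tall, about 50 g, standing upright, loose on the bench. Origin at the centre of its underside, z up along its axis.
- large_can: The larger dark blue can capacitor, 44 mm diameter, 70 mm tall, about 80 g, standing upright, loose on the bench. Origin at the centre of its underside, z up along its axis.
- meter: Loose panel meter lying face up on the bench: black bezel 50 mm (along its x) by 60 mm (along its y) with a cream dial, 24 mm high in all, about 90 g. It rests on a narrower round back, so grip the bezel, whose straight sides lie 14 to 22 mm above its underside, across its 50 mm width. Origin at the centre of its underside, z up out of the dial.
- black_knob: Loose black round instrument knob, 33 mm diameter, 15 mm high, about 12 g, face up on the bench, outside the trays. Origin at the centre of its underside, z up.
- grey_knob: Loose grey round instrument knob, 24 mm diameter, 15 mm high, about 12 g, face up on the bench. Origin at the centre of its underside, z up.
- capacitor_block: Fixed pale wooden block, 134 mm (its x) by 84 (y) by 36 high, with two round wells, 28 mm deep, floors 8 mm above the bench, mouths chamfered 3 mm. Narrow well, 48 mm bore, centred at its x = -36 mm (small can); wide well, 60 mm bore, at x = +27 mm (large can); both at y = 0. Origin at the centre of its underside, z up.
- meter_tray: Fixed low black tray with grey pad, 150 mm (its x) by 96 (y), walls 4 thick and 14 high, floor 4 mm above the bench. A 12 mm high crossbar at x = +14 makes two bays; the +x bay holds a stored meter like the loose one (fixed, top 29 mm above the bench); the -x bay is empty: x -71 to +12, y -44 to +44, centre x = -30 mm. Origin at the centre of its underside, z up.
- knob_tray: Fixed low blue tray with tan pad, 150 mm (its x) by 96 (y), walls 4 thick and 14 high, floor 4 mm above the bench. Two stored black knobs (fixed, tops 20 mm above the bench) stand at its +x end, none nearer the middle than x = +32; the rest, x -71 to +30, y -44 to +44, is free, room for two knobs side by side. Origin at the centre of its underside, z up.
- flux_bottle: Bystander: loose brown flux bottle with a white nozzle, 36 mm diameter, 105 mm tall, standing at the right of the work. Not to be disturbed. Origin at the centre of its underside.
- solder_spool: Bystander: loose blue spool of solder, flanges 64 mm diameter, 51 mm high in all, standing at the right of the work. Not to be disturbed. Origin near the centre of its underside.
Things that resemble listed ones, but are neither listed nor needed, are in the scene too. What is shaped like the black_knob but green, turquoise or yellow is not meant.

How it is judged:
At the end, for the whole second after the job is handed in: The small can stands on the floor of the narrow well, the large can on the floor of the wide well (each within 10 mm of its centre); the meter lies on the floor of the empty bay, both knobs on the floor of the knob tray; all upright or face up within 0.12 rad, at rest, let go (x of small_can in the frame of capacitor_block between -0.046 and -0.026 m and y of small_can in the frame of capacitor_block between -0.01 and 0.01 m and z of small_can in the frame of capacitor_block between 0.004 and 0.013 m and angle between each of small_can, large_can, meter, black_knob, grey_knob's own z axis and vertical below 0.12 rad and x of large_can in the frame of capacitor_block between 0.017 and 0.037 m and y of large_can in the frame of capacitor_block between -0.01 and 0.01 m and z of large_can in the frame of capacitor_block between 0.004 and 0.013 m and x of meter in the frame of meter_tray between -0.05 and -0.008 m and y of meter in the frame of meter_tray between -0.023 and 0.023 m and z of meter in the frame of meter_tray between 0.001 and 0.009 m and x of black_knob in the frame of knob_tray between -0.062 and 0.062 m and y of black_knob in the frame of knob_tray between -0.035 and 0.035 m and z of black_knob in the frame of knob_tray between 0.001 and 0.009 m and x of grey_knob in the frame of knob_tray between -0.062 and 0.062 m and y of grey_knob in the frame of knob_tray between -0.035 and 0.035 m and z of grey_knob in the frame of knob_tray between 0.001 and 0.009 m and linear speed of each of small_can, large_can, meter, black_knob, grey_knob below 0.01 m/s); the robot touches nothing.
It fails at once if the meter is dropped: out of the fingers and falling faster than 0.65 m/s (a drop of about 20 mm) (contact force between meter and the fingers below 0.1 N and linear speed of meter above 0.65 m/s).
It fails at once if the flux bottle is moved more than 20 mm or tipped over (distance of flux_bottle from where it was at the start of the episode above 0.02 m or angle between flux_bottle's own z axis and vertical above 0.5 rad).
It fails at once if the solder spool is moved more than 20 mm (distance of solder_spool from where it was at the start of the episode above 0.02 m).
It also fails if it takes over 106 s, if anything falls off the work surface, if the arm or the gripper's body presses on something with over 40 N, if the wrist force passes 120 N, or if a joint passes its speed limit or range.

## Working session

There is one attempt and no reset: what is moved stays moved. The work goes in short steps, Python scripts to look and compute and a tool call to move; the robot and the scene stay as the last step left them, time stands still between calls to the robot, and variables do not carry over. Pictures are saved under pics/ and viewed, at most 14 in all, crops included, and the job is handed in when it is done.

Besides the shell and the picture viewer there is one more tool, called after "Request:" as name(argument=value, ...) on one line, values as JSON. step_arm: Moves the arm, as the interface text tells. Its arguments: {"type":"object","properties":{"deltas":{"type":"array"},"newtons":{"type":"number"}},"required":["deltas"]}

```bash
mkdir -p pics; ls; cat > h.py <<'E'
import numpy as np, cv2
from rig import ctrl, optics
def cap(n):
    c=optics.capture(n); c['f']=200/np.tan(np.radians(c['vertical_fov'])/2); return c
def world(c):
    z=c['z_map']; v,u=np.mgrid[0:400,0:640]
    P=np.stack([(u-c['cx'])/c['f']*z,(v-c['cy'])/c['f']*z,z],-1)
    W=(P-c['t'])@c['R']; W[z==0]=np.nan; return W
def ray(c,u,v,h):
    d=c['R'].T@np.array([(u-c['cx'])/c['f'],(v-c['cy'])/c['f'],1]); o=-c['R'].T@c['t']
    return o+d*(h-o[2])/d[2]
E
python3 - <<'E'
from h import *
import pickle
for n in('side','top'):
    c=cap(n); cv2.imwrite(f'pics/{n}0.png',c['color']); pickle.dump(c,open(n+'0.pkl','wb'))
    print(n,c['f'],c['cx'],c['cy'],c['vertical_fov'],-c['R'].T@c['t'],c['R'].round(2).tolist(),(c['z_map']==0).mean())
o=ctrl.get_obs();print({k:np.round(v,3).tolist() for k,v in o.items()})
E
```

```text
pics
side 410.58593461997935 326.5878407264148 197.73552637118908 51.94223639540969 [0.21477958 0.7847286  0.43071738] [[-0.94, -0.33, 0.01], [-0.16, 0.42, -0.89], [0.29, -0.84, -0.45]] 0.00402734375
top 518.7303162838454 330.57252070464824 201.44887674276336 42.16896866060936 [0.41778212 0.0404648  1.0552352 ] [[-0.03, -1.0, -0.03], [-1.0, 0.03, -0.08], [0.08, 0.03, -1.0]] 0.004078125
{'clock': 0.1, 'joints': [1.066, 0.259, 0.021, 1.334, -0.0, 1.418], 'qvel': [-0.001, -0.001, 0.004, -0.0, -0.001, 0.0], 'joint_torque': [0.005, -55.669, 34.507, 0.012, -0.0, -0.0], 'eef_pos': [0.189, 0.516, 0.231], 'eef_rot': [[-0.939, 0.345, -0.001], [0.345, 0.939, -0.001], [0.0, -0.001, -1.0]], 'contact_force': [-0.196, 0.696, 0.334], 'wrist_torque': [-0.036, 0.01, -0.026], 'grasp_force': 0.0, 'finger_gap': 1.0}
```

View pics/top0.png

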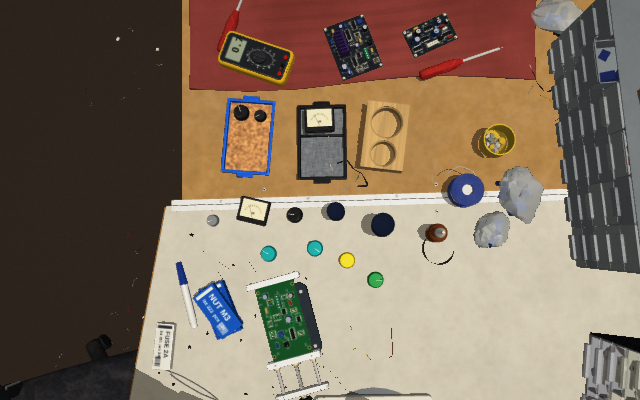

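View pics/side0.png

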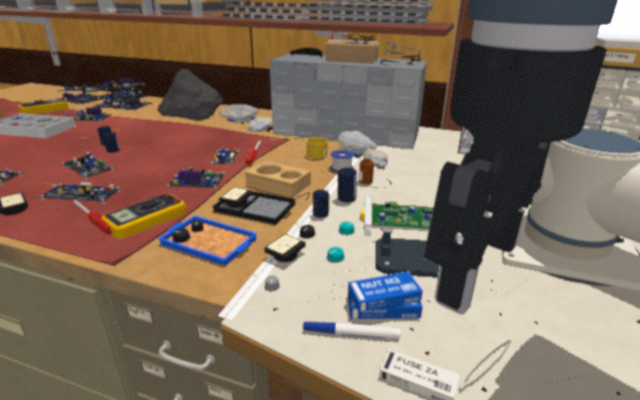

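The top view shows the grey knob (212,220), meter (254,210), black knob (294,215), small can (336,211), large can (382,224), bottle (437,233), spool (466,190), knob tray (248,137), meter tray (322,142) and block (384,137). The side view agrees. Next I'll measure from depth and colour.

```bash
python3 - <<'E'
from h import *
import pickle
c=pickle.load(open('top0.pkl','rb')); W=world(c)
for p in[(190,215),(300,235),(360,235),(150,270),(190,275),(180,350)]: print('bench',p,W[p[0],p[1]].round(4))
def blob(name,box,zl,zh,top):
    u0,u1,v0,v1=box; w=W[v0:v1,u0:u1]; m=((w[...,2]>zl)&(w[...,2]<zh)).astype('u1')
    n,l,s,_=cv2.connectedComponentsWithStats(m); 
    if n<2: print(name,'none',np.nanmax(w[...,2]));return
    k=1+s[1:,4].argmax(); m=(l==k).astype('u1')
    ct=max(cv2.findContours(m,0,2)[0],key=cv2.contourArea).reshape(-1,2)+[u0,v0]
    q=np.array([ray(c,u,v,top)[:2] for u,v in ct],'f4')
    (cx,cy),sz,a=cv2.minAreaRect(q); (ex,ey),r=cv2.minEnclosingCircle(q)
    print(name,'n',s[k,4],'zmed',round(float(np.median(w[m>0][:,2])),4),'rect',round(cx,4),round(cy,4),np.round(sz,4),round(a,1),'circ',round(ex,4),round(ey,4),'d',round(2*r,4))
blob('grey',(198,226,207,233),.008,.05,.013)
blob('meter',(232,276,192,230),.012,.05,.022)
blob('black',(282,308,203,228),.008,.05,.013)
blob('small',(322,350,196,228),.04,.07,.052)
blob('large',(366,402,206,242),.055,.09,.070)
blob('block',(350,414,92,180),.025,.05,.036)
blob('mtray',(290,352,95,188),.009,.05,.014)
blob('ktray',(214,282,90,182),.009,.05,.014)
blob('bottle',(420,452,215,250),.03,.13,.08)
blob('spool',(444,488,168,212),.03,.07,.051)
o=c['color'].astype(int)
# well hole rims from depth: low points inside block
w=W[92:180,350:414]
for nm,b in(('wide',(370,402,106,140)),('narrow',(368,398,140,168))):
    u0,u1,v0,v1=b; blob(nm,b,-.01,.028,.036)
E
```

```text
bench (190, 215) [0.5315 0.3092 0.001 ]
bench (300, 235) [ 0.3065  0.2712 -0.0015]
bench (360, 235) [0.1884 0.2718 0.0029]
bench (150, 270) [0.6086 0.1923 0.0135]
bench (190, 275) [0.5276 0.1852 0.0019]
bench (180, 350) [0.5433 0.0311 0.0033]
grey n 99 zmed 0.0141 rect 0.4693 0.3129 [0.0206 0.0203] 88.4 circ 0.4695 0.313 d 0.023
meter n 752 zmed 0.024 rect 0.4855 0.2267 [0.0609 0.0499] 75.1 circ 0.4855 0.227 d 0.0756
black n 176 zmed 0.0139 rect 0.4761 0.1459 [0.0281 0.0297] 62.1 circ 0.4757 0.1457 d 0.0308
small n 259 zmed 0.0512 rect 0.4789 0.0614 [0.033 0.033] 88.4 circ 0.4783 0.0618 d 0.0357
large n 428 zmed 0.0687 rect 0.4497 -0.0272 [0.0435 0.0417] 88.3 circ 0.4492 -0.0271 d 0.0446
block n 1773 zmed 0.0355 rect 0.6261 -0.0398 [0.084 0.136] 81.4 circ 0.6266 -0.0395 d 0.1571
mtray n 1624 zmed 0.0162 rect 0.623 0.0868 [0.0998 0.1668] 88.7 circ 0.6229 0.0865 d 0.1812
ktray n 836 zmed 0.0134 rect 0.6391 0.2375 [0.0998 0.1677] 84.2 circ 0.6396 0.2381 d 0.1802
bottle n 304 zmed 0.0576 rect 0.4306 -0.1273 [0.0372 0.0317] 88.4 circ 0.4297 -0.1271 d 0.0378
spool n 845 zmed 0.0418 rect 0.5123 -0.1935 [0.0608 0.062 ] 43.1 circ 0.5132 -0.1935 d 0.0647
wide n 663 zmed 0.0081 rect 0.6532 -0.0436 [0.0556 0.0565] 88.1 circ 0.6523 -0.0432 d 0.0594
narrow n 436 zmed 0.0083 rect 0.5912 -0.0345 [0.0454 0.044 ] 88.1 circ 0.5904 -0.0339 d 0.0477
```

```bash
cat > go.py <<'E'
# usage: go.py x y z yaw_y [x y z yaw_y ...] -> rows in tool units from the current pose (tool kept vertical)
from h import *; import sys
from scipy.spatial.transform import Rotation as Ro
o=ctrl.get_obs(); R=np.array(o['eef_rot']); p=np.array(o['eef_pos'])
print('t',round(o['clock'],2),'tcp',p.round(4),'yaw',np.degrees(np.arctan2(R[1,1],R[0,1])).round(1),'gap',round(85.4*o['finger_gap'],1),'grip',round(o['grasp_force'],1))
for a in np.array(sys.argv[1:],float).reshape(-1,4):
    t=np.radians(a[3]); y=np.array([np.cos(t),np.sin(t),0]); z=np.array([0,0,-1.]); T=np.stack([np.cross(y,z),y,z],1)
    s=R.T@(a[:3]-p)/.025; w=np.degrees(Ro.from_matrix(R.T@T).as_rotvec())/6
    print(a,'xyz',s.round(2),'axyz',w.round(2),'rows>=',int(max(np.linalg.norm(s)*25/41.7,np.linalg.norm(w)*6/7.16))+1)
E
python3 go.py .469 .313 .12 84.2 .469 .313 .004 84.2
```

```text
t 0.1 tcp [0.1894 0.5161 0.2307] yaw 69.8 gap 85.4 grip 0.0
[ 0.469  0.313  0.12  84.2  ] xyz [-13.3   -3.77   4.43] axyz [-0.01 -0.   -2.39] rows>= 9
[4.69e-01 3.13e-01 4.00e-03 8.42e+01] xyz [-13.3   -3.76   9.07] axyz [-0.01 -0.   -2.39] rows>= 10
```

Request:
step_arm(deltas=[{"x": -13.3,"y": -3.77,"z": 4.43,"az": -2.39,"claw": 42},{"x": -13.3,"y": -3.77,"z": 4.43,"az": -2.39,"claw": 42},{"x": -13.3,"y": -3.77,"z": 4.43,"az": -2.39,"claw": 42},{"x": -13.3,"y": -3.77,"z": 4.43,"az": -2.39,"claw": 42},{"x": -13.3,"y": -3.77,"z": 4.43,"az": -2.39,"claw": 42},{"x": -13.3,"y": -3.77,"z": 4.43,"az": -2.39,"claw": 42},{"x": -13.3,"y": -3.77,"z": 4.43,"az": -2.39,"claw": 42},{"x": -13.3,"y": -3.77,"z": 4.43,"az": -2.39,"claw": 42},{"x": -13.3,"y": -3.77,"z": 4.43,"az": -2.39,"claw": 42},{"x": -13.3,"y": -3.77,"z": 4.43,"az": -2.39,"claw": 42},{"x": -13.3,"y": -3.77,"z": 4.43,"az": -2.39,"claw": 42},{"x": -13.3,"y": -3.77,"z": 4.43,"az": -2.39,"claw": 42},{"x": -13.3,"y": -3.77,"z": 4.43,"az": -2.39,"claw": 42},{"x": -13.3,"y": -3.77,"z": 4.43,"az": -2.39,"claw": 42}])

```text
invalid input at $.deltas[0]: expected keys claw, x, y, z, ax, ay, az
```

```bash
python3 go.py .469 .313 .03 84.2 .469 .313 .004 84.2; python3 -c "
from h import *
c=cap('side');cv2.imwrite('pics/s1.png',cv2.resize(c['color'][150:350,160:480],None,fx=2,fy=2))"
```

```text
t 0.1 tcp [0.1894 0.5161 0.2307] yaw 69.8 gap 85.4 grip 0.0
[4.69e-01 3.13e-01 3.00e-02 8.42e+01] xyz [-13.3   -3.76   8.03] axyz [-0.01 -0.   -2.39] rows>= 10
[4.69e-01 3.13e-01 4.00e-03 8.42e+01] xyz [-13.3   -3.76   9.07] axyz [-0.01 -0.   -2.39] rows>= 10
```

View pics/s1.png

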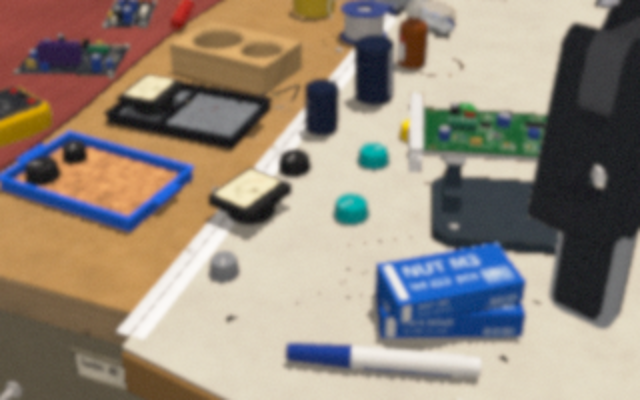

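The move was refused because a row needs all its keys, so the picture shows the scene unchanged: grey knob at (224,266), meter at (250,195).

Request:
step_arm(deltas=[{"x": -13.3,"y": -3.77,"z": 4.43,"ax": 0,"ay": 0,"az": -2.39,"claw": 42},{"x": -13.3,"y": -3.77,"z": 4.43,"ax": 0,"ay": 0,"az": -2.39,"claw": 42},{"x": -13.3,"y": -3.77,"z": 4.43,"ax": 0,"ay": 0,"az": -2.39,"claw": 42},{"x": -13.3,"y": -3.77,"z": 4.43,"ax": 0,"ay": 0,"az": -2.39,"claw": 42},{"x": -13.3,"y": -3.77,"z": 4.43,"ax": 0,"ay": 0,"az": -2.39,"claw": 42},{"x": -13.3,"y": -3.77,"z": 4.43,"ax": 0,"ay": 0,"az": -2.39,"claw": 42},{"x": -13.3,"y": -3.77,"z": 4.43,"ax": 0,"ay": 0,"az": -2.39,"claw": 42},{"x": -13.3,"y": -3.77,"z": 4.43,"ax": 0,"ay": 0,"az": -2.39,"claw": 42},{"x": -13.3,"y": -3.77,"z": 4.43,"ax": 0,"ay": 0,"az": -2.39,"claw": 42},{"x": -13.3,"y": -3.77,"z": 4.43,"ax": 0,"ay": 0,"az": -2.39,"claw": 42},{"x": -13.3,"y": -3.77,"z": 4.43,"ax": 0,"ay": 0,"az": -2.39,"claw": 42},{"x": -13.3,"y": -3.77,"z": 4.43,"ax": 0,"ay": 0,"az": -2.39,"claw": 42},{"x": -13.3,"y": -3.77,"z": 4.43,"ax": 0,"ay": 0,"az": -2.39,"claw": 42},{"x": -13.3,"y": -3.77,"z": 4.43,"ax": 0,"ay": 0,"az": -2.39,"claw": 42}])

```text
clock: 1.32
eef_pos: [0.4684, 0.3141, 0.1211]
eef_rot: [[-0.995, 0.1, 0.001], [0.1, 0.995, 0.0], [-0.0, 0.0, -1.0]]
contact_force: [0.0, 0.3, 0.8]
finger_gap: 0.49
grasp_force: 0.0
```

```bash
python3 go.py .469 .313 .03 84.2 .469 .313 .004 84.2; python3 -c "
from h import *
c=cap('side');cv2.imwrite('pics/s2.png',cv2.resize(c['color'][150:350,160:480],None,fx=2,fy=2))"
```

```text
t 1.32 tcp [0.4684 0.3141 0.1211] yaw 84.3 gap 41.8 grip 0.0
[4.69e-01 3.13e-01 3.00e-02 8.42e+01] xyz [-0.03 -0.04  3.64] axyz [0.   0.   0.01] rows>= 3
[4.69e-01 3.13e-01 4.00e-03 8.42e+01] xyz [-0.03 -0.05  4.68] axyz [0.   0.   0.01] rows>= 3
```

View pics/s2.png

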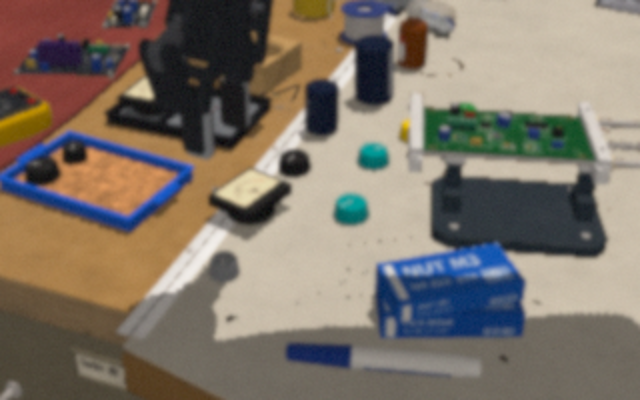

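The fingers hover at about (215,140) and the grey knob is at (224,266), in their shadow. I'll descend and grip.

Request:
step_arm(deltas=[{"x": 0,"y": -0.04,"z": 3.5,"ax": 0,"ay": 0,"az": 0,"claw": 42},{"x": 0,"y": -0.04,"z": 3.5,"ax": 0,"ay": 0,"az": 0,"claw": 42},{"x": 0,"y": -0.04,"z": 3.5,"ax": 0,"ay": 0,"az": 0,"claw": 42},{"x": 0,"y": -0.04,"z": 4.68,"ax": 0,"ay": 0,"az": 0,"claw": 42},{"x": 0,"y": -0.04,"z": 4.68,"ax": 0,"ay": 0,"az": 0,"claw": 42},{"x": 0,"y": -0.04,"z": 4.68,"ax": 0,"ay": 0,"az": 0,"claw": 42},{"x": 0,"y": -0.04,"z": 4.68,"ax": 0,"ay": 0,"az": 0,"claw": 15},{"x": 0,"y": -0.04,"z": 4.68,"ax": 0,"ay": 0,"az": 0,"claw": 15},{"x": 0,"y": -0.04,"z": 4.68,"ax": 0,"ay": 0,"az": 0,"claw": 15},{"x": 0,"y": -0.04,"z": 4.68,"ax": 0,"ay": 0,"az": 0,"claw": 15},{"x": 0,"y": -0.04,"z": 4.68,"ax": 0,"ay": 0,"az": 0,"claw": 15},{"x": 0,"y": -0.04,"z": 4.68,"ax": 0,"ay": 0,"az": 0,"claw": 15},{"x": 0,"y": -0.04,"z": 4.68,"ax": 0,"ay": 0,"az": 0,"claw": 15},{"x": 0,"y": -0.04,"z": 4.68,"ax": 0,"ay": 0,"az": 0,"claw": 15}], newtons=30)

```text
clock: 2.53
eef_pos: [0.4701, 0.313, 0.0058]
eef_rot: [[-0.995, 0.101, 0.003], [0.101, 0.995, 0.002], [-0.003, 0.002, -1.0]]
contact_force: [-1.3, 1.2, 6.9]
finger_gap: 0.231
grasp_force: 29.2
```

```bash
python3 - <<'E'
import numpy as np
a=np.radians(-5.8); c=np.array([.6393,.2378])
for x in(-.005,-.047): print('knob spot',x,(c+x*np.array([np.cos(a),np.sin(a)])).round(4))
E
python3 go.py .469 .313 .1 84.2 .6343 .2383 .1 84.2 .6343 .2383 .0085 84.2
```

```text
knob spot -0.005 [0.6343 0.2383]
knob spot -0.047 [0.5925 0.2425]
t 2.53 tcp [0.4701 0.313  0.0058] yaw 84.2 gap 19.7 grip 29.2
[ 0.469  0.313  0.1   84.2  ] xyz [ 0.03  0.   -3.77] axyz [ 0.02  0.03 -0.  ] rows>= 3
[ 0.6343  0.2383  0.1    84.2   ] xyz [-6.85 -2.3  -3.75] axyz [ 0.02  0.03 -0.  ] rows>= 5
[6.343e-01 2.383e-01 8.500e-03 8.420e+01] xyz [-6.84 -2.31 -0.09] axyz [ 0.02  0.03 -0.  ] rows>= 5
```

Gripped: a 19.7 mm opening fits a tapered or slightly off-centre knob, and the tips touched the bench lightly. I'll lift, carry and lower to just above the tray floor.

Request:
step_arm(deltas=[{"x": 0,"y": 0,"z": -3.8,"ax": 0,"ay": 0,"az": 0,"claw": 15},{"x": 0,"y": 0,"z": -3.8,"ax": 0,"ay": 0,"az": 0,"claw": 15},{"x": 0,"y": 0,"z": -3.8,"ax": 0,"ay": 0,"az": 0,"claw": 15},{"x": -6.85,"y": -2.3,"z": -3.8,"ax": 0,"ay": 0,"az": 0,"claw": 15},{"x": -6.85,"y": -2.3,"z": -3.8,"ax": 0,"ay": 0,"az": 0,"claw": 15},{"x": -6.85,"y": -2.3,"z": -3.8,"ax": 0,"ay": 0,"az": 0,"claw": 15},{"x": -6.85,"y": -2.3,"z": -3.8,"ax": 0,"ay": 0,"az": 0,"claw": 15},{"x": -6.85,"y": -2.3,"z": -3.8,"ax": 0,"ay": 0,"az": 0,"claw": 15},{"x": -6.85,"y": -2.3,"z": -3.8,"ax": 0,"ay": 0,"az": 0,"claw": 15},{"x": -6.85,"y": -2.3,"z": -3.8,"ax": 0,"ay": 0,"az": 0,"claw": 15}])

```text
clock: 3.37
eef_pos: [0.6342, 0.2371, 0.0992]
eef_rot: [[-0.995, 0.103, 0.0], [0.103, 0.995, 0.0], [-0.0, 0.0, -1.0]]
contact_force: [-0.7, -0.6, 0.1]
finger_gap: 0.239
grasp_force: 29.4
```

```bash
python3 go.py .6343 .2383 .1 84.2 .6343 .2383 .01 84.2; python3 -c "
from h import *
c=cap('side');cv2.imwrite('pics/s3.png',cv2.resize(c['color'][150:300,140:380],None,fx=3,fy=3))"
```

```text
t 3.37 tcp [0.6342 0.2371 0.0992] yaw 84.1 gap 20.4 grip 29.4
[ 0.6343  0.2383  0.1    84.2   ] xyz [-0.    0.05 -0.03] axyz [ 0.    0.   -0.02] rows>= 1
[6.343e-01 2.383e-01 1.000e-02 8.420e+01] xyz [0.   0.05 3.57] axyz [ 0.    0.   -0.02] rows>= 3
```

View pics/s3.png

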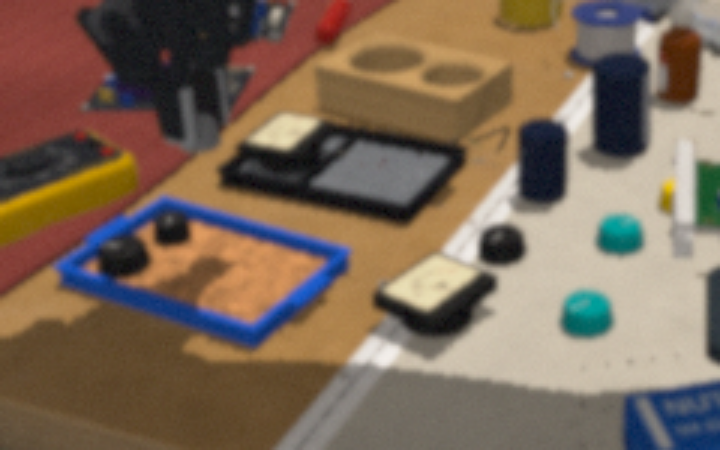

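The grey knob is in the fingers at about (200,125) and gone from the bench. I'll lower it, release and lift.

Request:
step_arm(deltas=[{"x": 0,"y": 0.03,"z": 2.8,"ax": 0,"ay": 0,"az": 0,"claw": 15},{"x": 0,"y": 0.03,"z": 2.8,"ax": 0,"ay": 0,"az": 0,"claw": 15},{"x": 0,"y": 0.03,"z": 2.8,"ax": 0,"ay": 0,"az": 0,"claw": 15},{"x": 0,"y": 0.03,"z": 3.3,"ax": 0,"ay": 0,"az": 0,"claw": 15},{"x": 0,"y": 0.03,"z": 3.58,"ax": 0,"ay": 0,"az": 0,"claw": 15},{"x": 0,"y": 0.03,"z": 3.58,"ax": 0,"ay": 0,"az": 0,"claw": 15},{"x": 0,"y": 0.03,"z": 3.58,"ax": 0,"ay": 0,"az": 0,"claw": 36},{"x": 0,"y": 0.03,"z": 3.58,"ax": 0,"ay": 0,"az": 0,"claw": 36},{"x": 0,"y": 0.03,"z": 3.58,"ax": 0,"ay": 0,"az": 0,"claw": 36},{"x": 0,"y": 0.03,"z": 3.58,"ax": 0,"ay": 0,"az": 0,"claw": 36},{"x": 0,"y": 0.03,"z": 3.58,"ax": 0,"ay": 0,"az": 0,"claw": 36},{"x": 0,"y": 0.03,"z": 0,"ax": 0,"ay": 0,"az": 0,"claw": 36},{"x": 0,"y": 0.03,"z": 0,"ax": 0,"ay": 0,"az": 0,"claw": 36},{"x": 0,"y": 0.03,"z": 0,"ax": 0,"ay": 0,"az": 0,"claw": 36},{"x": 0,"y": 0.03,"z": 0,"ax": 0,"ay": 0,"az": 0,"claw": 36}])

```text
clock: 4.67
eef_pos: [0.6355, 0.2389, 0.1027]
eef_rot: [[-0.995, 0.101, 0.007], [0.101, 0.995, 0.002], [-0.006, 0.002, -1.0]]
contact_force: [0.6, 0.6, 0.3]
finger_gap: 0.421
grasp_force: 0.0
```

```bash
python3 go.py .4855 .2268 .1 165.1 .4855 .2268 .008 165.1
```

```text
t 4.67 tcp [0.6355 0.2389 0.1027] yaw 84.2 gap 36.0 grip 0.0
[4.855e-01 2.268e-01 1.000e-01 1.651e+02] xyz [ 5.92 -1.09  0.07] axyz [ -0.02   0.07 -13.49] rows>= 12
[4.855e-01 2.268e-01 8.000e-03 1.651e+02] xyz [ 5.95 -1.1   3.75] axyz [ -0.02   0.07 -13.49] rows>= 12
```

Request:
step_arm(deltas=[{"x": 5.92,"y": -1.09,"z": 0,"ax": 0,"ay": 0,"az": -13.49,"claw": 62},{"x": 5.92,"y": -1.09,"z": 0,"ax": 0,"ay": 0,"az": -13.49,"claw": 62},{"x": 5.92,"y": -1.09,"z": 0,"ax": 0,"ay": 0,"az": -13.49,"claw": 62},{"x": 5.92,"y": -1.09,"z": 0,"ax": 0,"ay": 0,"az": -13.49,"claw": 62},{"x": 5.92,"y": -1.09,"z": 0,"ax": 0,"ay": 0,"az": -13.49,"claw": 62},{"x": 5.92,"y": -1.09,"z": 0,"ax": 0,"ay": 0,"az": -13.49,"claw": 62},{"x": 5.92,"y": -1.09,"z": 0,"ax": 0,"ay": 0,"az": -13.49,"claw": 62},{"x": 5.92,"y": -1.09,"z": 0,"ax": 0,"ay": 0,"az": -13.49,"claw": 62},{"x": 5.92,"y": -1.09,"z": 0,"ax": 0,"ay": 0,"az": -13.49,"claw": 62},{"x": 5.92,"y": -1.09,"z": 0,"ax": 0,"ay": 0,"az": -13.49,"claw": 62},{"x": 5.92,"y": -1.09,"z": 0,"ax": 0,"ay": 0,"az": -13.49,"claw": 62},{"x": 5.92,"y": -1.09,"z": 0,"ax": 0,"ay": 0,"az": -13.49,"claw": 62},{"x": 5.92,"y": -1.09,"z": 0,"ax": 0,"ay": 0,"az": -13.49,"claw": 62},{"x": 5.92,"y": -1.09,"z": 0,"ax": 0,"ay": 0,"az": -13.49,"claw": 62},{"x": 5.92,"y": -1.09,"z": 0,"ax": 0,"ay": 0,"az": -13.49,"claw": 62}])

```text
clock: 5.92
eef_pos: [0.4835, 0.2263, 0.0982]
eef_rot: [[-0.258, -0.966, -0.001], [-0.966, 0.258, -0.0], [0.0, 0.001, -1.0]]
contact_force: [-0.1, 0.7, -0.8]
finger_gap: 0.722
grasp_force: 0.0
```

```bash
python3 go.py .4855 .2268 .008 165.1; python3 - <<'E'
from h import *
c=cap('top');W=world(c)
w=W[100:180,218:280]; cv2.imwrite('pics/t1.png',cv2.resize(c['color'][90:250,200:360],None,fx=3.5,fy=3.5))
E
```

```text
t 5.92 tcp [0.4835 0.2263 0.0982] yaw 165.0 gap 61.6 grip 0.0
[4.855e-01 2.268e-01 8.000e-03 1.651e+02] xyz [-0.04 -0.07  3.61] axyz [ 0.   -0.   -0.01] rows>= 3
```

View pics/t1.png

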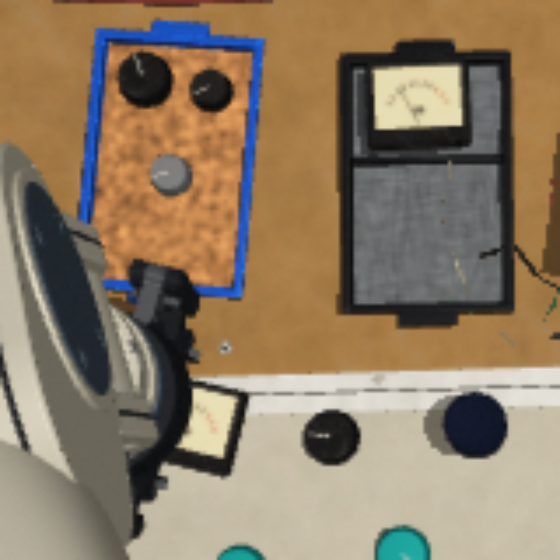

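The grey knob lies in the tray at (170,174) and the gripper is over the meter at (210,428). I'll descend on the meter and grip it.

Request:
step_arm(deltas=[{"x": -0.04,"y": -0.07,"z": 2.5,"ax": 0,"ay": 0,"az": 0,"claw": 62},{"x": -0.04,"y": -0.07,"z": 2.5,"ax": 0,"ay": 0,"az": 0,"claw": 62},{"x": -0.04,"y": -0.07,"z": 2.5,"ax": 0,"ay": 0,"az": 0,"claw": 62},{"x": -0.04,"y": -0.07,"z": 3.61,"ax": 0,"ay": 0,"az": 0,"claw": 62},{"x": -0.04,"y": -0.07,"z": 3.61,"ax": 0,"ay": 0,"az": 0,"claw": 62},{"x": -0.04,"y": -0.07,"z": 3.61,"ax": 0,"ay": 0,"az": 0,"claw": 62},{"x": -0.04,"y": -0.07,"z": 3.61,"ax": 0,"ay": 0,"az": 0,"claw": 43},{"x": -0.04,"y": -0.07,"z": 3.61,"ax": 0,"ay": 0,"az": 0,"claw": 43},{"x": -0.04,"y": -0.07,"z": 3.61,"ax": 0,"ay": 0,"az": 0,"claw": 43},{"x": -0.04,"y": -0.07,"z": 3.61,"ax": 0,"ay": 0,"az": 0,"claw": 43},{"x": -0.04,"y": -0.07,"z": 3.61,"ax": 0,"ay": 0,"az": 0,"claw": 43},{"x": -0.04,"y": -0.07,"z": 3.61,"ax": 0,"ay": 0,"az": 0,"claw": 43},{"x": -0.04,"y": -0.07,"z": 3.61,"ax": 0,"ay": 0,"az": 0,"claw": 43},{"x": -0.04,"y": -0.07,"z": 3.61,"ax": 0,"ay": 0,"az": 0,"claw": 43}], newtons=50)

```text
clock: 7.13
eef_pos: [0.4866, 0.2272, 0.0102]
eef_rot: [[-0.257, -0.966, 0.003], [-0.966, 0.257, 0.001], [-0.001, -0.002, -1.0]]
contact_force: [-1.2, -1.4, 8.5]
finger_gap: 0.573
grasp_force: 52.6
```

```bash
python3 go.py .4855 .2268 .06 165.1 .593 .0875 .06 88.7 
```

```text
t 7.13 tcp [0.4866 0.2272 0.0102] yaw 165.1 gap 48.9 grip 52.6
[4.855e-01 2.268e-01 6.000e-02 1.651e+02] xyz [ 0.02  0.03 -1.99] axyz [-0.02  0.01  0.  ] rows>= 2
[5.93e-01 8.75e-02 6.00e-02 8.87e+01] xyz [ 4.3  -5.55 -1.99] axyz [-1.000e-02  3.000e-02  1.274e+01] rows>= 11
```

Request:
step_arm(deltas=[{"x": 0,"y": 0,"z": -0.4,"ax": 0,"ay": 0,"az": 0,"claw": 43},{"x": 0,"y": 0,"z": -0.8,"ax": 0,"ay": 0,"az": 0,"claw": 43},{"x": 0,"y": 0,"z": -1.4,"ax": 0,"ay": 0,"az": 0,"claw": 43},{"x": 0,"y": 0,"z": -2,"ax": 0,"ay": 0,"az": 0,"claw": 43},{"x": 0,"y": 0,"z": -2,"ax": 0,"ay": 0,"az": 0,"claw": 43}])

```text
clock: 7.55
eef_pos: [0.4873, 0.2274, 0.0621]
eef_rot: [[-0.257, -0.966, 0.005], [-0.966, 0.257, 0.001], [-0.003, -0.004, -1.0]]
contact_force: [0.3, 0.5, -1.1]
finger_gap: 0.571
grasp_force: 52.1
```

```bash
python3 go.py .593 .0875 .06 88.7 ; python3 -c "
from h import *
c=cap('side');cv2.imwrite('pics/s4.png',cv2.resize(c['color'][150:300,180:380],None,fx=3,fy=3))"
```

```text
t 7.55 tcp [0.4873 0.2274 0.0621] yaw 165.1 gap 48.8 grip 52.1
[5.93e-01 8.75e-02 6.00e-02 8.87e+01] xyz [ 4.32 -5.52  0.1 ] axyz [-0.02  0.05 12.74] rows>= 11
```

View pics/s4.png

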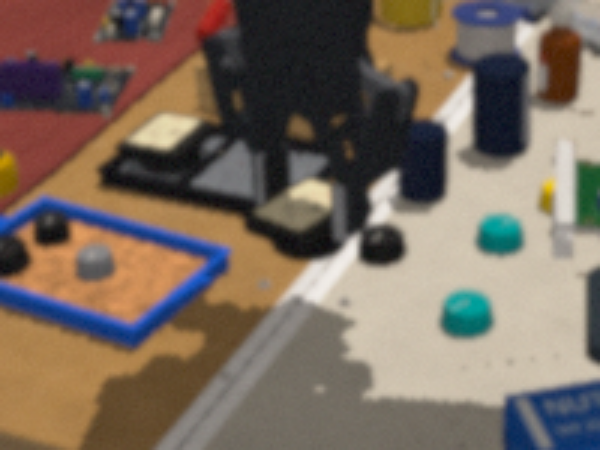

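The meter is held level between the fingers at (310,215). I'll carry it over the empty bay.

Request:
step_arm(deltas=[{"x": 0.4,"y": -0.5,"z": 0.05,"ax": 0,"ay": 0,"az": 1.19,"claw": 43},{"x": 0.8,"y": -1.0,"z": 0.05,"ax": 0,"ay": 0,"az": 2.38,"claw": 43},{"x": 1.2,"y": -1.5,"z": 0.05,"ax": 0,"ay": 0,"az": 3.57,"claw": 43},{"x": 1.6,"y": -2.0,"z": 0.05,"ax": 0,"ay": 0,"az": 4.7,"claw": 43},{"x": 2.0,"y": -2.5,"z": 0.05,"ax": 0,"ay": 0,"az": 5.9,"claw": 43},{"x": 2.4,"y": -3.0,"z": 0.05,"ax": 0,"ay": 0,"az": 7.0,"claw": 43},{"x": 2.8,"y": -3.5,"z": 0.05,"ax": 0,"ay": 0,"az": 8.2,"claw": 43},{"x": 3.2,"y": -4.0,"z": 0.05,"ax": 0,"ay": 0,"az": 9.4,"claw": 43},{"x": 3.6,"y": -4.5,"z": 0.05,"ax": 0,"ay": 0,"az": 10.6,"claw": 43},{"x": 4.0,"y": -5.0,"z": 0.05,"ax": 0,"ay": 0,"az": 11.8,"claw": 43},{"x": 4.32,"y": -5.52,"z": 0.05,"ax": 0,"ay": 0,"az": 12.74,"claw": 43},{"x": 4.32,"y": -5.52,"z": 0.05,"ax": 0,"ay": 0,"az": 12.74,"claw": 43},{"x": 4.32,"y": -5.52,"z": 0.05,"ax": 0,"ay": 0,"az": 12.74,"claw": 43},{"x": 4.32,"y": -5.52,"z": 0.05,"ax": 0,"ay": 0,"az": 12.74,"claw": 43}])

```text
clock: 8.77
eef_pos: [0.5906, 0.0873, 0.0566]
eef_rot: [[-1.0, 0.021, -0.001], [0.021, 1.0, 0.0], [0.001, 0.0, -1.0]]
contact_force: [-0.3, 0.2, -1.4]
finger_gap: 0.569
grasp_force: 52.1
```

```bash
python3 go.py .593 .0875 .013 88.7 
```

```text
t 8.77 tcp [0.5906 0.0873 0.0566] yaw 88.8 gap 48.6 grip 52.1
[5.93e-01 8.75e-02 1.30e-02 8.87e+01] xyz [-0.1   0.01  1.74] axyz [ 0.   -0.01  0.02] rows>= 2
```

Request:
step_arm(deltas=[{"x": -0.1,"y": 0,"z": 0.4,"ax": 0,"ay": 0,"az": 0,"claw": 43},{"x": -0.1,"y": 0,"z": 0.8,"ax": 0,"ay": 0,"az": 0,"claw": 43},{"x": -0.1,"y": 0,"z": 1.2,"ax": 0,"ay": 0,"az": 0,"claw": 43},{"x": -0.1,"y": 0,"z": 1.4,"ax": 0,"ay": 0,"az": 0,"claw": 43},{"x": -0.1,"y": 0,"z": 1.55,"ax": 0,"ay": 0,"az": 0,"claw": 43},{"x": -0.1,"y": 0,"z": 1.7,"ax": 0,"ay": 0,"az": 0,"claw": 43},{"x": -0.1,"y": 0,"z": 1.7,"ax": 0,"ay": 0,"az": 0,"claw": 43},{"x": -0.1,"y": 0,"z": 1.7,"ax": 0,"ay": 0,"az": 0,"claw": 43}])

```text
clock: 9.43
eef_pos: [0.5939, 0.087, 0.0146]
eef_rot: [[-1.0, 0.023, 0.0], [0.023, 1.0, 0.0], [-0.0, 0.0, -1.0]]
contact_force: [1.1, 0.7, -1.0]
finger_gap: 0.565
grasp_force: 52.1
```

No contact yet, so I'll ease it down.

Request:
step_arm(deltas=[{"x": 0,"y": 0,"z": 0.03,"ax": 0,"ay": 0,"az": 0,"claw": 43},{"x": 0,"y": 0,"z": 0.06,"ax": 0,"ay": 0,"az": 0,"claw": 43},{"x": 0,"y": 0,"z": 0.08,"ax": 0,"ay": 0,"az": 0,"claw": 43},{"x": 0,"y": 0,"z": 0.08,"ax": 0,"ay": 0,"az": 0,"claw": 43},{"x": 0,"y": 0,"z": 0.08,"ax": 0,"ay": 0,"az": 0,"claw": 43}])

```text
clock: 9.85
eef_pos: [0.594, 0.087, 0.0141]
eef_rot: [[-1.0, 0.023, 0.002], [0.023, 1.0, -0.0], [-0.002, -0.0, -1.0]]
contact_force: [-6.2, 0.2, 14.0]
finger_gap: 0.566
grasp_force: 53.7
```

Seated, with 14 N of contact. I'll open a little and rise.

Request:
step_arm(deltas=[{"x": 0,"y": 0,"z": -0.04,"ax": 0,"ay": 0,"az": 0,"claw": 43},{"x": 0,"y": 0,"z": -0.04,"ax": 0,"ay": 0,"az": 0,"claw": 57},{"x": 0,"y": 0,"z": -0.04,"ax": 0,"ay": 0,"az": 0,"claw": 57},{"x": 0,"y": 0,"z": -0.04,"ax": 0,"ay": 0,"az": 0,"claw": 57},{"x": 0,"y": 0,"z": -0.04,"ax": 0,"ay": 0,"az": 0,"claw": 57},{"x": 0,"y": 0,"z": -0.04,"ax": 0,"ay": 0,"az": 0,"claw": 57},{"x": 0,"y": 0,"z": -0.5,"ax": 0,"ay": 0,"az": 0,"claw": 57},{"x": 0,"y": 0,"z": -1.0,"ax": 0,"ay": 0,"az": 0,"claw": 57},{"x": 0,"y": 0,"z": -2,"ax": 0,"ay": 0,"az": 0,"claw": 57},{"x": 0,"y": 0,"z": -3.4,"ax": 0,"ay": 0,"az": 0,"claw": 57},{"x": 0,"y": 0,"z": -3.4,"ax": 0,"ay": 0,"az": 0,"claw": 57},{"x": 0,"y": 0,"z": -3.4,"ax": 0,"ay": 0,"az": 0,"claw": 57}])

```text
clock: 10.85
eef_pos: [0.5949, 0.087, 0.0994]
eef_rot: [[-1.0, 0.023, 0.004], [0.023, 1.0, 0.0], [-0.004, 0.0, -1.0]]
contact_force: [-0.3, 0.2, -0.2]
finger_gap: 0.671
grasp_force: 0.0
```

```bash
python3 go.py .476 .1458 .1 84.2 .476 .1458 .006 84.2 
```

```text
t 10.85 tcp [0.5949 0.087  0.0994] yaw 88.7 gap 57.3 grip 0.0
[ 0.476   0.1458  0.1    84.2   ] xyz [ 4.81  2.24 -0.04] axyz [0.   0.04 0.75] rows>= 4
[4.760e-01 1.458e-01 6.000e-03 8.420e+01] xyz [4.82 2.24 3.72] axyz [0.   0.04 0.75] rows>= 4
```

Request:
step_arm(deltas=[{"x": 4.81,"y": 2.24,"z": 0,"ax": 0,"ay": 0,"az": 0.75,"claw": 52},{"x": 4.81,"y": 2.24,"z": 0,"ax": 0,"ay": 0,"az": 0.75,"claw": 52},{"x": 4.81,"y": 2.24,"z": 0,"ax": 0,"ay": 0,"az": 0.75,"claw": 52},{"x": 4.81,"y": 2.24,"z": 0,"ax": 0,"ay": 0,"az": 0.75,"claw": 52},{"x": 4.81,"y": 2.24,"z": 0,"ax": 0,"ay": 0,"az": 0.75,"claw": 52},{"x": 4.81,"y": 2.24,"z": 0,"ax": 0,"ay": 0,"az": 0.75,"claw": 52},{"x": 4.81,"y": 2.24,"z": 0,"ax": 0,"ay": 0,"az": 0.75,"claw": 52}])

```text
clock: 11.43
eef_pos: [0.4758, 0.1455, 0.0972]
eef_rot: [[-0.995, 0.102, 0.0], [0.102, 0.995, -0.0], [-0.0, -0.0, -1.0]]
contact_force: [0.9, 0.1, -0.8]
finger_gap: 0.61
grasp_force: 0.0
```

```bash
python3 go.py .476 .1458 .006 84.2
```

```text
t 11.43 tcp [0.4758 0.1455 0.0972] yaw 84.2 gap 52.1 grip 0.0
[4.760e-01 1.458e-01 6.000e-03 8.420e+01] xyz [-0.01  0.01  3.65] axyz [-0.    0.   -0.01] rows>= 3
```

Request:
step_arm(deltas=[{"x": 0,"y": 0,"z": 2.6,"ax": 0,"ay": 0,"az": 0,"claw": 52},{"x": 0,"y": 0,"z": 2.6,"ax": 0,"ay": 0,"az": 0,"claw": 52},{"x": 0,"y": 0,"z": 2.6,"ax": 0,"ay": 0,"az": 0,"claw": 52},{"x": 0,"y": 0,"z": 3.65,"ax": 0,"ay": 0,"az": 0,"claw": 52},{"x": 0,"y": 0,"z": 3.65,"ax": 0,"ay": 0,"az": 0,"claw": 52},{"x": 0,"y": 0,"z": 3.65,"ax": 0,"ay": 0,"az": 0,"claw": 52},{"x": 0,"y": 0,"z": 3.65,"ax": 0,"ay": 0,"az": 0,"claw": 22},{"x": 0,"y": 0,"z": 3.65,"ax": 0,"ay": 0,"az": 0,"claw": 22},{"x": 0,"y": 0,"z": 3.65,"ax": 0,"ay": 0,"az": 0,"claw": 22},{"x": 0,"y": 0,"z": 3.65,"ax": 0,"ay": 0,"az": 0,"claw": 22},{"x": 0,"y": 0,"z": 3.65,"ax": 0,"ay": 0,"az": 0,"claw": 22},{"x": 0,"y": 0,"z": 3.65,"ax": 0,"ay": 0,"az": 0,"claw": 22},{"x": 0,"y": 0,"z": 3.65,"ax": 0,"ay": 0,"az": 0,"claw": 22},{"x": 0,"y": 0,"z": 0,"ax": 0,"ay": 0,"az": 0,"claw": 22},{"x": 0,"y": 0,"z": 0,"ax": 0,"ay": 0,"az": 0,"claw": 22},{"x": 0,"y": 0,"z": 0,"ax": 0,"ay": 0,"az": 0,"claw": 22},{"x": 0,"y": 0,"z": 0,"ax": 0,"ay": 0,"az": 0,"claw": 22},{"x": 0,"y": 0,"z": 0,"ax": 0,"ay": 0,"az": 0,"claw": 22}], newtons=30)

```text
clock: 12.93
eef_pos: [0.4752, 0.1458, 0.0984]
eef_rot: [[-0.995, 0.101, 0.002], [0.101, 0.995, 0.0], [-0.002, 0.001, -1.0]]
contact_force: [-0.4, 0.3, -0.5]
finger_gap: 0.307
grasp_force: 29.5
```

```bash
python3 go.py .5925 .2425 .0972 84.2 .5925 .2425 .011 84.2; python3 -c "
from h import *
c=cap('side');cv2.imwrite('pics/s5.png',cv2.resize(c['color'][130:300,140:380],None,fx=3,fy=3))"
```

```text
t 12.93 tcp [0.4752 0.1458 0.0984] yaw 84.2 gap 26.2 grip 29.5
[ 0.5925  0.2425  0.0972 84.2   ] xyz [-4.27  4.32  0.06] axyz [ 0.01  0.02 -0.  ] rows>= 4
[5.925e-01 2.425e-01 1.100e-02 8.420e+01] xyz [-4.27  4.32  3.51] axyz [ 0.01  0.02 -0.  ] rows>= 5
```

View pics/s5.png

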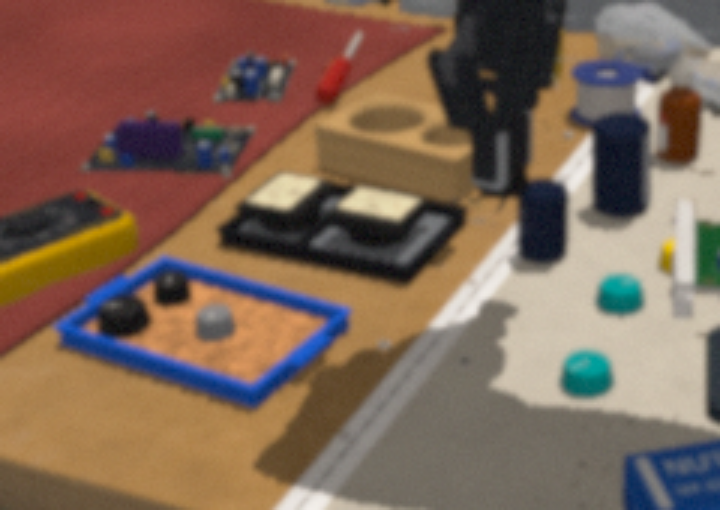

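The meter lies level in the empty bay at (375,215). The black knob is gone from the bench and held at about (500,180). I'll take it to the knob tray.

Request:
step_arm(deltas=[{"x": -4.27,"y": 4.32,"z": 0,"ax": 0,"ay": 0,"az": 0,"claw": 22},{"x": -4.27,"y": 4.32,"z": 0,"ax": 0,"ay": 0,"az": 0,"claw": 22},{"x": -4.27,"y": 4.32,"z": 0,"ax": 0,"ay": 0,"az": 0,"claw": 22},{"x": -4.27,"y": 4.32,"z": 0,"ax": 0,"ay": 0,"az": 0,"claw": 22},{"x": -4.27,"y": 4.32,"z": 0,"ax": 0,"ay": 0,"az": 0,"claw": 22},{"x": -4.27,"y": 4.32,"z": 0,"ax": 0,"ay": 0,"az": 0,"claw": 22},{"x": -4.27,"y": 4.32,"z": 0,"ax": 0,"ay": 0,"az": 0,"claw": 22},{"x": -4.27,"y": 4.32,"z": 2.6,"ax": 0,"ay": 0,"az": 0,"claw": 22},{"x": -4.27,"y": 4.32,"z": 2.6,"ax": 0,"ay": 0,"az": 0,"claw": 22},{"x": -4.27,"y": 4.32,"z": 2.6,"ax": 0,"ay": 0,"az": 0,"claw": 22},{"x": -4.27,"y": 4.32,"z": 3.2,"ax": 0,"ay": 0,"az": 0,"claw": 22},{"x": -4.27,"y": 4.32,"z": 3.46,"ax": 0,"ay": 0,"az": 0,"claw": 22},{"x": -4.27,"y": 4.32,"z": 3.46,"ax": 0,"ay": 0,"az": 0,"claw": 22},{"x": -4.27,"y": 4.32,"z": 3.46,"ax": 0,"ay": 0,"az": 0,"claw": 22}])

```text
clock: 14.15
eef_pos: [0.5919, 0.242, 0.0121]
eef_rot: [[-0.995, 0.102, 0.0], [0.102, 0.995, 0.0], [-0.0, 0.0, -1.0]]
contact_force: [-0.3, 0.0, 0.4]
finger_gap: 0.311
grasp_force: 38.9
```

Just about at the floor. I'll go 1 mm lower, open and rise.

Request:
step_arm(deltas=[{"x": 0,"y": 0,"z": 0.05,"ax": 0,"ay": 0,"az": 0,"claw": 22},{"x": 0,"y": 0,"z": 0.05,"ax": 0,"ay": 0,"az": 0,"claw": 22},{"x": 0,"y": 0,"z": 0.05,"ax": 0,"ay": 0,"az": 0,"claw": 46},{"x": 0,"y": 0,"z": 0.05,"ax": 0,"ay": 0,"az": 0,"claw": 46},{"x": 0,"y": 0,"z": 0.05,"ax": 0,"ay": 0,"az": 0,"claw": 46},{"x": 0,"y": 0,"z": 0.05,"ax": 0,"ay": 0,"az": 0,"claw": 46},{"x": 0,"y": 0,"z": 0.05,"ax": 0,"ay": 0,"az": 0,"claw": 46},{"x": 0,"y": 0,"z": -1,"ax": 0,"ay": 0,"az": 0,"claw": 46},{"x": 0,"y": 0,"z": -5,"ax": 0,"ay": 0,"az": 0,"claw": 46},{"x": 0,"y": 0,"z": -5,"ax": 0,"ay": 0,"az": 0,"claw": 46},{"x": 0,"y": 0,"z": -5,"ax": 0,"ay": 0,"az": 0,"claw": 46},{"x": 0,"y": 0,"z": -5,"ax": 0,"ay": 0,"az": 0,"claw": 46},{"x": 0,"y": 0,"z": -5,"ax": 0,"ay": 0,"az": 0,"claw": 46}])

```text
clock: 15.23
eef_pos: [0.5925, 0.2425, 0.1372]
eef_rot: [[-0.995, 0.101, 0.002], [0.101, 0.995, 0.001], [-0.002, 0.001, -1.0]]
contact_force: [0.3, -0.1, 0.1]
finger_gap: 0.539
grasp_force: 0.0
```

```bash
python3 go.py .4787 .0616 .135 81.4 .4787 .0616 .034 81.4
```

```text
t 15.23 tcp [0.5925 0.2425 0.1372] yaw 84.2 gap 46.1 grip 0.0
[4.787e-01 6.160e-02 1.350e-01 8.140e+01] xyz [ 3.79 -7.66  0.07] axyz [0.01 0.02 0.46] rows>= 6
[4.787e-01 6.160e-02 3.400e-02 8.140e+01] xyz [ 3.8  -7.66  4.11] axyz [0.01 0.02 0.46] rows>= 6
```

Request:
step_arm(deltas=[{"x": 3.79,"y": -7.66,"z": 0,"ax": 0,"ay": 0,"az": 0.46,"claw": 58},{"x": 3.79,"y": -7.66,"z": 0,"ax": 0,"ay": 0,"az": 0.46,"claw": 58},{"x": 3.79,"y": -7.66,"z": 0,"ax": 0,"ay": 0,"az": 0.46,"claw": 58},{"x": 3.79,"y": -7.66,"z": 0,"ax": 0,"ay": 0,"az": 0.46,"claw": 58},{"x": 3.79,"y": -7.66,"z": 0,"ax": 0,"ay": 0,"az": 0.46,"claw": 58},{"x": 3.79,"y": -7.66,"z": 0,"ax": 0,"ay": 0,"az": 0.46,"claw": 58},{"x": 3.79,"y": -7.66,"z": 0,"ax": 0,"ay": 0,"az": 0.46,"claw": 58},{"x": 3.79,"y": -7.66,"z": 0,"ax": 0,"ay": 0,"az": 0.46,"claw": 58},{"x": 3.79,"y": -7.66,"z": 0,"ax": 0,"ay": 0,"az": 0.46,"claw": 58}])

```text
clock: 15.98
eef_pos: [0.4788, 0.0621, 0.1354]
eef_rot: [[-0.989, 0.149, -0.001], [0.149, 0.989, 0.0], [0.001, 0.0, -1.0]]
contact_force: [0.5, 0.9, 0.1]
finger_gap: 0.676
grasp_force: 0.0
```

```bash
python3 go.py .4787 .0616 .034 81.4; python3 - <<'E'
from h import *
c=cap('top'); cv2.imwrite('pics/t2.png',cv2.resize(c['color'][90:250,200:420],None,fx=3,fy=3))
E
```

```text
t 15.98 tcp [0.4788 0.0621 0.1354] yaw 81.4 gap 57.7 grip 0.0
[4.787e-01 6.160e-02 3.400e-02 8.140e+01] xyz [-0.   -0.02  4.06] axyz [ 0.   -0.01  0.01] rows>= 3
```

View pics/t2.png

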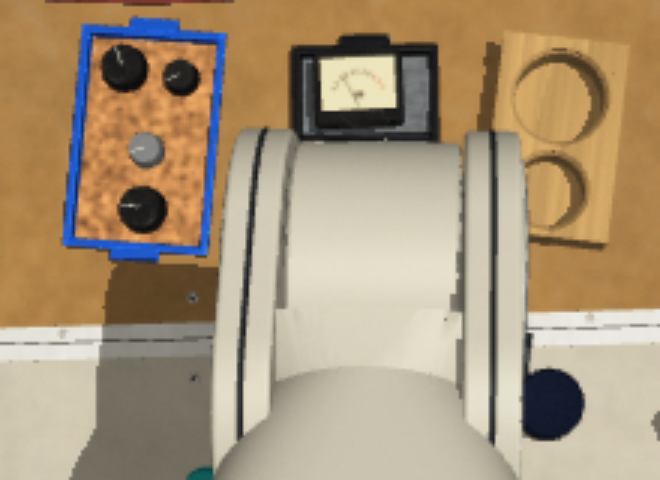

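Both knobs lie flat in the tray, grey at (146,150) and black at (143,208). I'll grasp the small can by its upper part.

Request:
step_arm(deltas=[{"x": 0,"y": -0.02,"z": 1.5,"ax": 0,"ay": 0,"az": 0,"claw": 58},{"x": 0,"y": -0.02,"z": 3,"ax": 0,"ay": 0,"az": 0,"claw": 58},{"x": 0,"y": -0.02,"z": 4.06,"ax": 0,"ay": 0,"az": 0,"claw": 58},{"x": 0,"y": -0.02,"z": 4.06,"ax": 0,"ay": 0,"az": 0,"claw": 58},{"x": 0,"y": -0.02,"z": 4.06,"ax": 0,"ay": 0,"az": 0,"claw": 58},{"x": 0,"y": -0.02,"z": 4.06,"ax": 0,"ay": 0,"az": 0,"claw": 28},{"x": 0,"y": -0.02,"z": 4.06,"ax": 0,"ay": 0,"az": 0,"claw": 28},{"x": 0,"y": -0.02,"z": 4.06,"ax": 0,"ay": 0,"az": 0,"claw": 28},{"x": 0,"y": -0.02,"z": 4.06,"ax": 0,"ay": 0,"az": 0,"claw": 28},{"x": 0,"y": -0.02,"z": 4.06,"ax": 0,"ay": 0,"az": 0,"claw": 28},{"x": 0,"y": -0.02,"z": 4.06,"ax": 0,"ay": 0,"az": 0,"claw": 28},{"x": 0,"y": -0.02,"z": 4.06,"ax": 0,"ay": 0,"az": 0,"claw": 28},{"x": 0,"y": -0.02,"z": 3,"ax": 0,"ay": 0,"az": 0,"claw": 28},{"x": 0,"y": -0.02,"z": 1.5,"ax": 0,"ay": 0,"az": 0,"claw": 28},{"x": 0,"y": -0.02,"z": 0,"ax": 0,"ay": 0,"az": 0,"claw": 28},{"x": 0,"y": -0.02,"z": 0,"ax": 0,"ay": 0,"az": 0,"claw": 28}], newtons=40)

```text
clock: 17.37
eef_pos: [0.4813, 0.0608, 0.1433]
eef_rot: [[-0.989, 0.149, 0.011], [0.149, 0.989, -0.001], [-0.011, 0.001, -1.0]]
contact_force: [1.0, -0.3, 0.1]
finger_gap: 0.387
grasp_force: 40.2
```

```bash
python3 go.py .5907 -.0343 .135 81.4
```

```text
t 17.37 tcp [0.4813 0.0608 0.1433] yaw 81.4 gap 33.0 grip 40.2
[ 5.907e-01 -3.430e-02  1.350e-01  8.140e+01] xyz [-4.89 -3.11  0.38] axyz [0.01 0.1  0.  ] rows>= 4
```

Request:
step_arm(deltas=[{"x": -1.25,"y": -0.78,"z": 0,"ax": 0,"ay": 0,"az": 0,"claw": 28},{"x": -2.5,"y": -1.56,"z": 0,"ax": 0,"ay": 0,"az": 0,"claw": 28},{"x": -3.75,"y": -2.33,"z": 0,"ax": 0,"ay": 0,"az": 0,"claw": 28},{"x": -5.0,"y": -3.11,"z": 0,"ax": 0,"ay": 0,"az": 0,"claw": 28},{"x": -5.0,"y": -3.11,"z": 0,"ax": 0,"ay": 0,"az": 0,"claw": 28},{"x": -5.0,"y": -3.11,"z": 0,"ax": 0,"ay": 0,"az": 0,"claw": 28},{"x": -5.0,"y": -3.11,"z": 0,"ax": 0,"ay": 0,"az": 0,"claw": 28},{"x": -5.0,"y": -3.11,"z": 0,"ax": 0,"ay": 0,"az": 0,"claw": 28},{"x": -5.0,"y": -3.11,"z": 0,"ax": 0,"ay": 0,"az": 0,"claw": 28}])

```text
clock: 18.12
eef_pos: [0.5896, -0.0338, 0.1366]
eef_rot: [[-0.989, 0.148, 0.0], [0.148, 0.989, -0.0], [-0.0, 0.0, -1.0]]
contact_force: [0.2, 0.0, 0.0]
finger_gap: 0.394
grasp_force: 40.2
```

```bash
python3 go.py .5907 -.0343 .075 81.4  .5907 -.0343 .042 81.4; python3 -c "
from h import *
c=cap('side');cv2.imwrite('pics/s6.png',cv2.resize(c['color'][100:240,220:400],None,fx=4,fy=4))"
```

```text
t 18.12 tcp [ 0.5896 -0.0338  0.1366] yaw 81.5 gap 33.6 grip 40.2
[ 5.907e-01 -3.430e-02  7.500e-02  8.140e+01] xyz [-0.04 -0.01  2.46] axyz [0.   0.   0.01] rows>= 2
[ 5.907e-01 -3.430e-02  4.200e-02  8.140e+01] xyz [-0.04 -0.01  3.78] axyz [0.   0.   0.01] rows>= 3
```

View pics/s6.png

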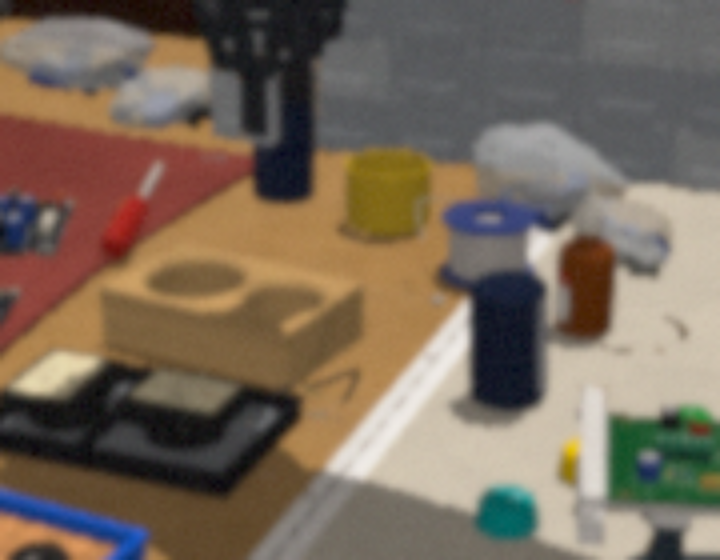

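The small can hangs upright in the fingers, base at crop (285,195). It seems a little to the right of the fingers, so I'll measure its offset from the TCP.

```bash
python3 - <<'E'
from h import *
c=cap('side');W=world(c);b,g,r=[c['color'][...,i].astype(int) for i in range(3)]
m=((b>g+8)&(b>r+12)&(W[...,2]>.1)&(W[...,2]<.135)&(abs(W[...,0]-.59)<.05)&(abs(W[...,1]+.034)<.05))
v,u=np.nonzero(m); print(m.sum(),u.min(),u.max(),v.min(),v.max(),'surface mean',W[m].mean(0).round(4))
o=ctrl.get_obs();p=np.array(o['eef_pos'])
for z in(.107,.115,.125):
    row=m&(abs(W[...,2]-z)<.004); P=W[row]
    e=-c['R'].T@c['t']; 
    # circle centre: mid column ray at known radius behind nearest surface
    uu=np.nonzero(row)[1]; d=P.mean(0)-e; 
    # fit circle of radius 18 mm
    from scipy.optimize import least_squares
    s=least_squares(lambda q:np.hypot(P[:,0]-q[0],P[:,1]-q[1])-.018,[.59,-.04],loss='soft_l1',f_scale=.002); print(z,len(P),s.x.round(4),uu.min(),uu.max())
print(p)
E
```

```text
120 285 296 136 148 surface mean [ 0.58   -0.0183  0.1219]
0.107 13 [ 0.5865 -0.0332] 286 295
0.115 34 [ 0.5875 -0.0332] 285 295
0.125 37 [ 0.5868 -0.0333] 285 296
[ 0.58984144 -0.03385329  0.13657907]
```

The can's centre is about 3 mm short of the TCP in x. I'll compensate and lower it part way.

Request:
step_arm(deltas=[{"x": -0.15,"y": -0.02,"z": 0.8,"ax": 0,"ay": 0,"az": 0,"claw": 28},{"x": -0.15,"y": -0.02,"z": 1.6,"ax": 0,"ay": 0,"az": 0,"claw": 28},{"x": -0.15,"y": -0.02,"z": 2.2,"ax": 0,"ay": 0,"az": 0,"claw": 28},{"x": -0.15,"y": -0.02,"z": 2.6,"ax": 0,"ay": 0,"az": 0,"claw": 28},{"x": -0.15,"y": -0.02,"z": 3.0,"ax": 0,"ay": 0,"az": 0,"claw": 28},{"x": -0.15,"y": -0.02,"z": 3.3,"ax": 0,"ay": 0,"az": 0,"claw": 28},{"x": -0.15,"y": -0.02,"z": 3.6,"ax": 0,"ay": 0,"az": 0,"claw": 28},{"x": -0.15,"y": -0.02,"z": 3.6,"ax": 0,"ay": 0,"az": 0,"claw": 28}])

```text
clock: 18.88
eef_pos: [0.5935, -0.0355, 0.045]
eef_rot: [[-0.989, 0.149, -0.001], [0.149, 0.989, 0.0], [0.001, 0.0, -1.0]]
contact_force: [-0.1, 0.2, -0.2]
finger_gap: 0.387
grasp_force: 40.2
```

It slipped in without contact. I'll go 3 mm lower, release and rise.

Request:
step_arm(deltas=[{"x": 0,"y": 0,"z": 0.06,"ax": 0,"ay": 0,"az": 0,"claw": 28},{"x": 0,"y": 0,"z": 0.11,"ax": 0,"ay": 0,"az": 0,"claw": 28},{"x": 0,"y": 0,"z": 0.11,"ax": 0,"ay": 0,"az": 0,"claw": 28},{"x": 0,"y": 0,"z": 0.11,"ax": 0,"ay": 0,"az": 0,"claw": 40},{"x": 0,"y": 0,"z": 0.11,"ax": 0,"ay": 0,"az": 0,"claw": 46},{"x": 0,"y": 0,"z": 0.11,"ax": 0,"ay": 0,"az": 0,"claw": 52},{"x": 0,"y": 0,"z": 0.11,"ax": 0,"ay": 0,"az": 0,"claw": 52},{"x": 0,"y": 0,"z": 0.11,"ax": 0,"ay": 0,"az": 0,"claw": 52},{"x": 0,"y": 0,"z": 0.11,"ax": 0,"ay": 0,"az": 0,"claw": 52},{"x": 0,"y": 0,"z": -1,"ax": 0,"ay": 0,"az": 0,"claw": 52},{"x": 0,"y": 0,"z": -4,"ax": 0,"ay": 0,"az": 0,"claw": 52},{"x": 0,"y": 0,"z": -4,"ax": 0,"ay": 0,"az": 0,"claw": 52},{"x": 0,"y": 0,"z": -4,"ax": 0,"ay": 0,"az": 0,"claw": 52},{"x": 0,"y": 0,"z": -4,"ax": 0,"ay": 0,"az": 0,"claw": 52},{"x": 0,"y": 0,"z": -4,"ax": 0,"ay": 0,"az": 0,"claw": 52}])

```text
clock: 20.13
eef_pos: [0.5936, -0.0356, 0.1456]
eef_rot: [[-0.989, 0.149, -0.0], [0.149, 0.989, 0.0], [0.0, 0.0, -1.0]]
contact_force: [-0.5, -0.2, -0.1]
finger_gap: 0.61
grasp_force: 0.0
```

```bash
python3 go.py .4495 -.0272 .145 81.4 .4495 -.0272 .045 81.4
```

```text
t 20.13 tcp [ 0.5936 -0.0356  0.1456] yaw 81.4 gap 52.1 grip 0.0
[ 4.495e-01 -2.720e-02  1.450e-01  8.140e+01] xyz [ 5.75 -0.53  0.03] axyz [ 0. -0.  0.] rows>= 4
[ 4.495e-01 -2.720e-02  4.500e-02  8.140e+01] xyz [ 5.75 -0.53  4.03] axyz [ 0. -0.  0.] rows>= 5
```

Request:
step_arm(deltas=[{"x": 5.75,"y": -0.53,"z": 0,"ax": 0,"ay": 0,"az": 0,"claw": 66},{"x": 5.75,"y": -0.53,"z": 0,"ax": 0,"ay": 0,"az": 0,"claw": 66},{"x": 5.75,"y": -0.53,"z": 0,"ax": 0,"ay": 0,"az": 0,"claw": 66},{"x": 5.75,"y": -0.53,"z": 0,"ax": 0,"ay": 0,"az": 0,"claw": 66},{"x": 5.75,"y": -0.53,"z": 0,"ax": 0,"ay": 0,"az": 0,"claw": 66},{"x": 5.75,"y": -0.53,"z": 0,"ax": 0,"ay": 0,"az": 0,"claw": 66},{"x": 5.75,"y": -0.53,"z": 0,"ax": 0,"ay": 0,"az": 0,"claw": 66},{"x": 5.75,"y": -0.53,"z": 0,"ax": 0,"ay": 0,"az": 0,"claw": 66}])

```text
clock: 20.8
eef_pos: [0.4506, -0.0274, 0.1455]
eef_rot: [[-0.989, 0.149, -0.001], [0.149, 0.989, 0.0], [0.001, 0.0, -1.0]]
contact_force: [0.6, -0.1, -1.8]
finger_gap: 0.773
grasp_force: 0.0
```

```bash
python3 go.py .4495 -.0272 .045 81.4
```

```text
t 20.8 tcp [ 0.4506 -0.0274  0.1455] yaw 81.4 gap 66.0 grip 0.0
[ 4.495e-01 -2.720e-02  4.500e-02  8.140e+01] xyz [0.04 0.   4.02] axyz [ 0.   -0.01  0.  ] rows>= 3
```

Request:
step_arm(deltas=[{"x": 0.04,"y": 0,"z": 1.5,"ax": 0,"ay": 0,"az": 0,"claw": 66},{"x": 0.04,"y": 0,"z": 3,"ax": 0,"ay": 0,"az": 0,"claw": 66},{"x": 0.04,"y": 0,"z": 4.02,"ax": 0,"ay": 0,"az": 0,"claw": 66},{"x": 0.04,"y": 0,"z": 4.02,"ax": 0,"ay": 0,"az": 0,"claw": 66},{"x": 0.04,"y": 0,"z": 4.02,"ax": 0,"ay": 0,"az": 0,"claw": 66},{"x": 0.04,"y": 0,"z": 4.02,"ax": 0,"ay": 0,"az": 0,"claw": 35},{"x": 0.04,"y": 0,"z": 4.02,"ax": 0,"ay": 0,"az": 0,"claw": 35},{"x": 0.04,"y": 0,"z": 4.02,"ax": 0,"ay": 0,"az": 0,"claw": 35},{"x": 0.04,"y": 0,"z": 4.02,"ax": 0,"ay": 0,"az": 0,"claw": 35},{"x": 0.04,"y": 0,"z": 4.02,"ax": 0,"ay": 0,"az": 0,"claw": 35},{"x": 0.04,"y": 0,"z": 4.02,"ax": 0,"ay": 0,"az": 0,"claw": 35},{"x": 0.04,"y": 0,"z": 4.02,"ax": 0,"ay": 0,"az": 0,"claw": 35},{"x": 0.04,"y": 0,"z": 3,"ax": 0,"ay": 0,"az": 0,"claw": 35},{"x": 0.04,"y": 0,"z": 1.5,"ax": 0,"ay": 0,"az": 0,"claw": 35},{"x": 0.04,"y": 0,"z": 0,"ax": 0,"ay": 0,"az": 0,"claw": 35},{"x": 0.04,"y": 0,"z": -0.6,"ax": 0,"ay": 0,"az": 0,"claw": 35},{"x": 0.04,"y": 0,"z": -0.6,"ax": 0,"ay": 0,"az": 0,"claw": 35},{"x": 0.04,"y": 0,"z": -0.6,"ax": 0,"ay": 0,"az": 0,"claw": 35}], newtons=45)

```text
clock: 22.3
eef_pos: [0.4493, -0.0273, 0.1622]
eef_rot: [[-0.989, 0.149, 0.003], [0.149, 0.989, -0.001], [-0.003, -0.0, -1.0]]
contact_force: [-0.2, 0.1, -1.6]
finger_gap: 0.494
grasp_force: 46.3
```

```bash
python3 go.py .653 -.0437 .16 81.4
```

```text
t 22.3 tcp [ 0.4493 -0.0273  0.1622] yaw 81.4 gap 42.2 grip 46.3
[ 6.53e-01 -4.37e-02  1.60e-01  8.14e+01] xyz [-8.15  0.56  0.12] axyz [-0.    0.03  0.  ] rows>= 5
```

Request:
step_arm(deltas=[{"x": -1.3,"y": 0.1,"z": 0,"ax": 0,"ay": 0,"az": 0,"claw": 35},{"x": -2.7,"y": 0.2,"z": 0,"ax": 0,"ay": 0,"az": 0,"claw": 35},{"x": -4.1,"y": 0.3,"z": 0,"ax": 0,"ay": 0,"az": 0,"claw": 35},{"x": -5.5,"y": 0.4,"z": 0,"ax": 0,"ay": 0,"az": 0,"claw": 35},{"x": -6.9,"y": 0.5,"z": 0,"ax": 0,"ay": 0,"az": 0,"claw": 35},{"x": -8.15,"y": 0.56,"z": 0,"ax": 0,"ay": 0,"az": 0,"claw": 35},{"x": -8.15,"y": 0.56,"z": 0,"ax": 0,"ay": 0,"az": 0,"claw": 35},{"x": -8.15,"y": 0.56,"z": 0,"ax": 0,"ay": 0,"az": 0,"claw": 35},{"x": -8.15,"y": 0.56,"z": 0,"ax": 0,"ay": 0,"az": 0,"claw": 35},{"x": -8.15,"y": 0.56,"z": 0,"ax": 0,"ay": 0,"az": 0,"claw": 35}])

```text
clock: 23.13
eef_pos: [0.6512, -0.0435, 0.1605]
eef_rot: [[-0.989, 0.149, -0.001], [0.149, 0.989, 0.0], [0.001, 0.0, -1.0]]
contact_force: [0.4, -1.2, -0.5]
finger_gap: 0.494
grasp_force: 46.3
```

```bash
python3 go.py .653 -.0437 .053 81.4; python3 - <<'E'
from h import *
from scipy.optimize import least_squares
c=cap('side');W=world(c);b,g,r=[c['color'][...,i].astype(int) for i in range(3)]
cv2.imwrite('pics/s7.png',cv2.resize(c['color'][80:220,220:400],None,fx=4,fy=4))
def fit(x0,y0,z,rad):
    P=W[(b>g+8)&(b>r+12)&(abs(W[...,2]-z)<.006)&(abs(W[...,0]-x0)<.05)&(abs(W[...,1]-y0)<.05)]
    s=least_squares(lambda q:np.hypot(P[:,0]-q[0],P[:,1]-q[1])-rad,[x0,y0],loss='soft_l1',f_scale=.002); print(z,len(P),s.x.round(4))
for z in(.123,.133,.143): fit(.653,-.044,z,.022)
fit(.5907,-.0343,.048,.018)
E
```

```text
t 23.13 tcp [ 0.6512 -0.0435  0.1605] yaw 81.4 gap 42.2 grip 46.3
[ 6.53e-01 -4.37e-02  5.30e-02  8.14e+01] xyz [-0.08  0.    4.3 ] axyz [ 0.   -0.01  0.  ] rows>= 3
0.123 47 [ 0.6484 -0.0448]
0.133 61 [ 0.6486 -0.0444]
0.143 58 [ 0.6484 -0.0438]
0.048 47 [ 0.5924 -0.034 ]
```

View pics/s7.png

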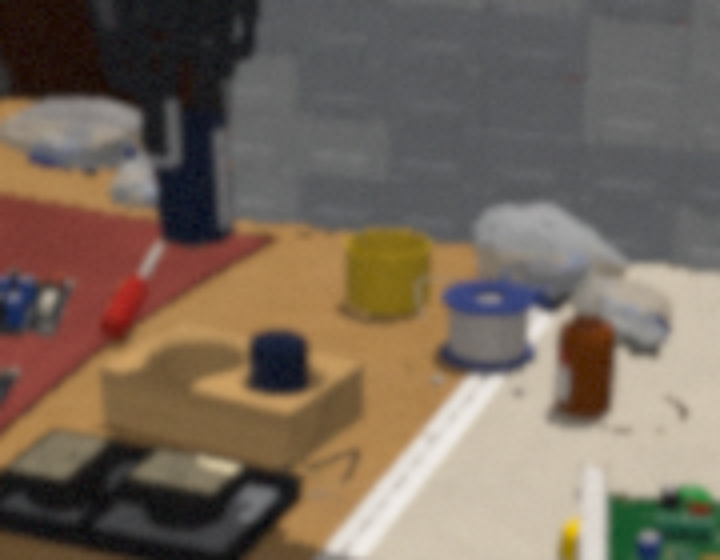

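The small can stands in its well at (278,360), about 2 mm off centre. The large can hangs upright at (195,190) and needs about 4 mm more in x. Lowering it now.

Request:
step_arm(deltas=[{"x": -0.16,"y": 0,"z": 0.9,"ax": 0,"ay": 0,"az": 0,"claw": 35},{"x": -0.16,"y": 0,"z": 1.8,"ax": 0,"ay": 0,"az": 0,"claw": 35},{"x": -0.16,"y": 0,"z": 2.4,"ax": 0,"ay": 0,"az": 0,"claw": 35},{"x": -0.16,"y": 0,"z": 2.9,"ax": 0,"ay": 0,"az": 0,"claw": 35},{"x": -0.16,"y": 0,"z": 3.4,"ax": 0,"ay": 0,"az": 0,"claw": 35},{"x": -0.16,"y": 0,"z": 3.8,"ax": 0,"ay": 0,"az": 0,"claw": 35},{"x": -0.16,"y": 0,"z": 4.1,"ax": 0,"ay": 0,"az": 0,"claw": 35},{"x": -0.16,"y": 0,"z": 4.1,"ax": 0,"ay": 0,"az": 0,"claw": 35}])

```text
clock: 23.85
eef_pos: [0.6553, -0.0441, 0.0574]
eef_rot: [[-0.989, 0.149, -0.002], [0.149, 0.989, 0.0], [0.002, 0.0, -1.0]]
contact_force: [-0.4, -0.1, -0.7]
finger_gap: 0.497
grasp_force: 46.3
```

Request:
step_arm(deltas=[{"x": 0,"y": 0,"z": 0.08,"ax": 0,"ay": 0,"az": 0,"claw": 35},{"x": 0,"y": 0,"z": 0.15,"ax": 0,"ay": 0,"az": 0,"claw": 35},{"x": 0,"y": 0,"z": 0.15,"ax": 0,"ay": 0,"az": 0,"claw": 35},{"x": 0,"y": 0,"z": 0.15,"ax": 0,"ay": 0,"az": 0,"claw": 35},{"x": 0,"y": 0,"z": 0.15,"ax": 0,"ay": 0,"az": 0,"claw": 50},{"x": 0,"y": 0,"z": 0.15,"ax": 0,"ay": 0,"az": 0,"claw": 56},{"x": 0,"y": 0,"z": 0.15,"ax": 0,"ay": 0,"az": 0,"claw": 62},{"x": 0,"y": 0,"z": 0.15,"ax": 0,"ay": 0,"az": 0,"claw": 62},{"x": 0,"y": 0,"z": 0.15,"ax": 0,"ay": 0,"az": 0,"claw": 62},{"x": 0,"y": 0,"z": 0.15,"ax": 0,"ay": 0,"az": 0,"claw": 62},{"x": 0,"y": 0,"z": -1,"ax": 0,"ay": 0,"az": 0,"claw": 62},{"x": 0,"y": 0,"z": -2.5,"ax": 0,"ay": 0,"az": 0,"claw": 62},{"x": 0,"y": 0,"z": -4,"ax": 0,"ay": 0,"az": 0,"claw": 62},{"x": 0,"y": 0,"z": -5,"ax": 0,"ay": 0,"az": 0,"claw": 62},{"x": 0,"y": 0,"z": -5,"ax": 0,"ay": 0,"az": 0,"claw": 62}])

```text
clock: 25.1
eef_pos: [0.6583, -0.0446, 0.1899]
eef_rot: [[-0.989, 0.149, 0.009], [0.149, 0.989, -0.002], [-0.009, -0.0, -1.0]]
contact_force: [-0.4, -0.5, 0.1]
finger_gap: 0.723
grasp_force: 0.0
```

Request:
step_arm(deltas=[{"x": 8,"y": 7,"z": -2,"ax": 0,"ay": 0,"az": 0,"claw": 62},{"x": 8,"y": 7,"z": -2,"ax": 0,"ay": 0,"az": 0,"claw": 62},{"x": 8,"y": 7,"z": -2,"ax": 0,"ay": 0,"az": 0,"claw": 62},{"x": 8,"y": 7,"z": -2,"ax": 0,"ay": 0,"az": 0,"claw": 62},{"x": 8,"y": 7,"z": -2,"ax": 0,"ay": 0,"az": 0,"claw": 62},{"x": 8,"y": 7,"z": -2,"ax": 0,"ay": 0,"az": 0,"claw": 62},{"x": 8,"y": 7,"z": -2,"ax": 0,"ay": 0,"az": 0,"claw": 62},{"x": 8,"y": 12,"z": -2,"ax": 0,"ay": 0,"az": 0,"claw": 62},{"x": 8,"y": 12,"z": -2,"ax": 0,"ay": 0,"az": 0,"claw": 62},{"x": 8,"y": 12,"z": -2,"ax": 0,"ay": 0,"az": 0,"claw": 62},{"x": 8,"y": 12,"z": -2,"ax": 0,"ay": 0,"az": 0,"claw": 62},{"x": 8,"y": 12,"z": -2,"ax": 0,"ay": 0,"az": 0,"claw": 62},{"x": 8,"y": 12,"z": -2,"ax": 0,"ay": 0,"az": 0,"claw": 62}])

```text
clock: 26.18
eef_pos: [0.5029, 0.2822, 0.2329]
eef_rot: [[-0.989, 0.148, -0.001], [0.148, 0.989, -0.001], [0.001, -0.001, -1.0]]
contact_force: [0.5, 0.5, -0.1]
finger_gap: 0.727
grasp_force: 0.0
```

```bash
python3 - <<'E'
from h import *
c=cap('top');W=world(c); cv2.imwrite('pics/t3.png',cv2.resize(c['color'][80:260,200:500],None,fx=2.6,fy=2.6))
def blob(name,box,zl,zh,top):
    u0,u1,v0,v1=box; w=W[v0:v1,u0:u1]; m=((w[...,2]>zl)&(w[...,2]<zh)).astype('u1')
    n,l,s,_=cv2.connectedComponentsWithStats(m)
    if n<2: print(name,'none');return
    k=1+s[1:,4].argmax(); m=(l==k).astype('u1')
    ct=max(cv2.findContours(m,0,2)[0],key=cv2.contourArea).reshape(-1,2)+[u0,v0]
    q=np.array([ray(c,u,v,top)[:2] for u,v in ct],'f4'); (x,y),r=cv2.minEnclosingCircle(q)
    print(name,s[k,4],'zmed',np.median(w[m>0][:,2]).round(4),'c',round(x,4),round(y,4),'d',round(2*r,4)); return np.array([x,y])
def loc(p,ctr,yaw):
    a=np.radians(yaw); d=p-np.array(ctr); return (np.array([[np.cos(a),np.sin(a)],[-np.sin(a),np.cos(a)]])@d).round(4)
B=((.6263,-.0397),-8.6); M=((.623,.0868),-1.3)
for n,b,h in(('small',(364,400,140,172),.06),('large',(366,406,98,138),.078)):
    p=blob(n,b,h-.01,h+.01,h)
    if p is not None: print(loc(p,*B))
p=blob('meter',(300,345,132,178),.019,.04,.027)
if p is not None: print(loc(p,*M))
blob('spool',(444,488,168,212),.03,.07,.051);blob('bottle',(420,452,215,250),.03,.13,.08)
E
```

```text
small 270 zmed 0.0592 c 0.5923 -0.0344 d 0.0365
[-0.0344  0.0002]
large 430 zmed 0.0765 c 0.6542 -0.0443 d 0.0458
[ 0.0283 -0.0004]
meter 743 zmed 0.028 c 0.5957 0.0848 d 0.0751
[-0.0273 -0.0026]
spool 852 zmed 0.0418 c 0.5177 -0.1931 d 0.0729
bottle 301 zmed 0.0574 c 0.4301 -0.1272 d 0.0377
```

View pics/t3.png

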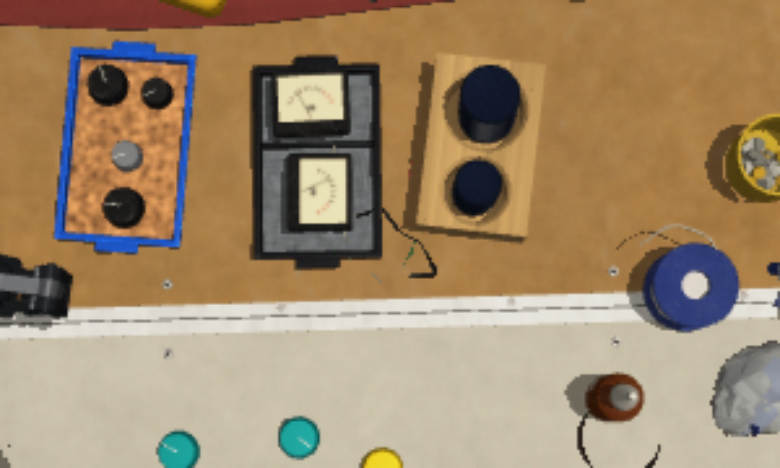

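Everything is in place: the cans are within 2 mm of their well centres at the right heights, the meter is at bay x −27 mm, and both knobs are in the blue tray. The spool (690,286) and bottle (615,397) are where they were. I'll hand in.

```bash
python3 -c "
from rig import ctrl
print(ctrl.finish_job())"
```

```text
the job is handed in; nothing more can be done
None
```

The job is handed in: both cans are seated in their wells, the meter is in the empty bay, both knobs are in the blue tray, and the bottle and spool were left undisturbed; no verdict was returned.

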